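# Steel ball from the covered race to the hexagonal holder

### The job

First roll the hexagonal holder over on the desk, one flat at a time and without lifting it, until the flat with the round seat bore is on top. Then push the steel ball along its covered curved track until it drops into the pocket at the open exit, lift it out there and set it in the seat bore of the holder. Let go of everything, and leave the tape roll, the marker, the black can and the culture dish where they are.

Things in the scene. Friction and masses are not known exactly. Their poses are not given: they have to be found in the camera images.
- race: ball track fixed to the desk: grey base plate 165 x 225 x 5 mm with a curved aluminium track. Origin on the desk at the centre of the track's arc; z up; plate from x -55 to +110, y -118 to +107 mm. Track centre line: from a stop at (-45, 80) mm straight along +x to (0, 80), then clockwise round the origin at 80 mm radius through (80, 0) to (69, -40), then straight on 32 mm to the pocket
- cover_start (a point): point on the track's centre line on its floor (8 mm above the desk) where the straight start joins the arc, race (0, 80) mm; race's axes. Outside the line: a wall 17 mm off, carrying a 4 mm cover plate (underside 41.5, top 45.5 mm above the desk) that reaches over the ball to 2 mm short of the line, so the ball cannot be lifted out. The stop 45 mm before this point leaves the inner half free
- cover_end (a point): point on the centre line on the track's floor where wall and cover end, race (69, -40) mm; the way on to the pocket is open. All along the covered track the inner side (towards the origin) is open above a low rail, 15.5 to 19.5 mm inside the line, top 16 mm above the desk: a fingertip let down behind the ball from the inside, clear of the cover, can push it along. Inside the rail: bare plate
- exit_pocket (a point): centre of the exit pocket's floor, race (53, -68) mm, 5 mm above the desk (3 mm below the track's floor); side kerbs 14.5 mm off its centre line and an end kerb 13.5 mm on, 10 mm above the desk. The way in runs along (-0.5, -0.87) in the race's axes. The cover ends 32 mm before; nothing else near is taller. A ball in the pocket has its centre 21 mm above the desk
- ball_center (a point): centre of the smooth, slippery steel ball, 32 mm diameter, about 130 g; it slides and rolls easily in the oiled track. It starts in the straight, blind part of the track, centre 24 mm above the desk
- holder: grey hexagonal plastic bar, 52 mm across flats, flats 30 mm wide, 100 mm long, about 0.28 kg, not slippery, on a flat. Origin mid-bar on its axis; own y along the bar, own z out of the seat's flat. It starts with the seat half down on the robot's side: two rolls away from the robot. Rolls over its far lower edge if its near side edge is pushed forward and up; past 30 deg it falls onto the next flat
- seat (a point): centre of the mouth of the seat bore (20 mm diameter, 9 mm deep, mid-flat), in the plane of the flat; z out of the flat, y along the bar. A seated ball's centre is 12.5 mm out, 64.5 mm above the desk with the seat on top. A dark slot on each end face of the bar points to the seat's flat; the opposite flat has two dark screw heads
- tape: tape roll lying flat, 90 mm diameter, 18 mm high, loose; origin under its centre; not to be disturbed
- marker: felt marker lying, 126 mm long, 13 mm high, loose; origin under its middle, long in its own y; not to be disturbed
- can: black plastic can, 43 mm diameter, 61 mm high, loose; origin under its centre; not to be disturbed
- dish: closed culture dish, 59 mm diameter, 16 mm high, loose; origin under its centre; not to be disturbed
There are look-alikes about, which are no part of the job. What is shaped like the holder but brown or yellow is not meant.

How it is judged:
By the outcome, as a careful person would: the job done as asked, in the order asked, and still so for the second after the job is handed in, with the robot touching nothing.
It also fails if it takes over 72 s, if anything falls off the work surface, if the arm or the gripper's body presses on something with over 40 N, if the wrist force passes 120 N, or if a joint passes its speed limit or range.

### The arm

A 6-joint arm with a two-finger parallel gripper is mounted at the origin on a cart in front of the work surface, level with it; the furniture and walls round the work are solid. World frame = base frame: x ahead of the robot, y to its left, z up, the work surface at z = 0. Lengths are in mm, angles in rad, forces in N, time in s.
With the tool pointing down it reaches from about 275 to 875 mm from the base axis. Payload 12.5 kg.
Tool frame: the origin (TCP) lies on the centre line of the jaws, within the pads' length; the fingertips stand 22 mm ahead of it and the grasp point (between the pads) lies 3 mm ahead of it; z points along the fingers, y is the line along which they close (so a half turn about z gives the same grasp; the last joint's range is limited). The gripper opens to 85 mm and grips with 20 to 120 N. Pads are 22 mm wide; open, the fingers measure 114 mm over their backs; the gripper's body (76 mm by 85 mm) begins 54 mm behind the grasp point. The pads swing forward as they close: fully open they stand 13 mm farther back than shut.
Start: joints at [1.143, 0.351, 1.652, -0, 1.139, -0.085], TCP at [184.837, 517.996, 253.29] pointing down, gripper open.
Joint ranges: [-2.75, 2.75], [-0.79, 2.1], [0.01, 2.65], [-1.57, 4.71], [0.07, 3.14], [-2.87, 2.87]. Speed limits (rad/s): [2.22, 2.22, 2.79, 3.14, 3.14, 3.14].

### API

Orientations are given as a rotation vector (axis times angle).
In Python, from workcell import telemetry, eyes, workorder gives the robot as it stands. The module is installed in compiled form; this text tells all that it offers.
- The arm moves only by the shell command python3 -m handwheel 'ROWS' [FORCE]. ROWS is JSON, a list of rows, each an object with "xyz": the shift along the tool's x, y, z in mm, a list of three; "rot": the turn, a rotation vector about the tool's x, y, z in degrees, a list of three; "fingers": the finger opening in mm, from 0 to 85.4. In form: [{"xyz": [dx, dy, dz], "rot": [rx, ry, rz], "fingers": fingers}, ...]. A call has exactly 10 rows; each row shifts and turns the commanded pose from where the row before left it, along the tool's axes as they then stand; what a row does not reach is not made up. A row lasts 1/12 s, in which the tool goes at most 41.7 mm and 7.16 degrees, less where a joint would pass 70% of its speed; a pose out of reach is approached as far as the arm can. A call with a gripper value outside its range is refused whole. The fingers move at their own pace and stop on an object; FORCE is the grip in N (left out, the last holds). Time passes only in rows, so rows that do not move let the fingers close, or fill a call up. It gives the time, the measured TCP pose, the force, the opening and the grip force at its end, in the units of the state.
- telemetry.sense(): the state, without advancing time (a new reading comes with each control period).
- eyes.camera(name): name is "scene" or "top"; returns a dict with "pixels" (480x640x3 uint8, red, green, blue), "z_map" (480x640 float32, mm along the optical axis (not along the pixel's ray), 0 where there is no reading), "fx", "fy", "cx", "cy" (pixels), "D" ([k1, k2, p1, p2, k3] as OpenCV has them; the pictures are not rectified), "rvec" (rotation vector, rad) and "tvec" (3), from world to camera coordinates, as OpenCV has them. Camera axes: x right, y down, z forward; pixel columns grow to the right and rows downward; lengths in mm; the calibration is good to about 2 mm. A picture is of the moment at which its call begins.
- workorder.job_done(): hands the job in; it is judged then, once.
The state is a dict: "time": time; "joint_pos": joint angles; "qd": joint speeds; "joint_torque": joint torques, N m; "tool_pos": TCP position; "tcp_rot": TCP orientation; "contact_force": force on the tool from outside, world axes, zero at the start; "wrist_torque": the same for the moment, N m; "finger_gap": finger opening in mm; "grip_force": force on a finger pad.
Only numpy, scipy, OpenCV 4.12 (cv2) and the standard library are available. Lean on these libraries where they do the work, as an engineer would, in place of code of your own. Each camera call takes 0.05 s, during which the arm holds its last target. There are 200 camera calls.

## Working session

There is one attempt and no reset: what is moved stays moved. The work goes in short steps, Python scripts to look and compute and a shell command to move; the robot and the scene stay as the last step left them, time stands still between calls to the robot, and variables do not carry over. Pictures are saved under pics/ and viewed, at most 10 in all, crops included, and the job is handed in when it is done.

```bash
mkdir -p pics; cat > h.py <<'E'
import numpy as np,cv2
from workcell import telemetry,eyes,workorder
def cam(n):
    c=eyes.camera(n);c['K']=np.array([[c['fx'],0,c['cx']],[0,c['fy'],c['cy']],[0,0,1.]]);c['R']=cv2.Rodrigues(np.array(c['rvec'],float))[0];c['t']=np.array(c['tvec'],float).ravel();c['Dd']=np.array(c['D'],float);return c
def cloud(c):
    v,u=np.mgrid[0:480,0:640];p=np.stack([u.ravel(),v.ravel()],1).astype(float)[:,None]
    n=cv2.undistortPoints(p,c['K'],c['Dd'])[:,0];z=c['z_map'].ravel().astype(float)
    P=(np.c_[n*z[:,None],z]-c['t'])@c['R'];P[z==0]=np.nan;return P.reshape(480,640,3)
def plane(c,u,v,h):
    n=cv2.undistortPoints(np.array([[[u,v]]],float),c['K'],c['Dd'])[0,0];d=c['R'].T@np.r_[n,1];o=-c['R'].T@c['t'];return o+d*(h-o[2])/d[2]
def proj(c,P): return cv2.projectPoints(np.array(P,float).reshape(-1,1,3),np.array(c['rvec'],float),c['t'],c['K'],c['Dd'])[0][:,0]
def save(c,f): cv2.imwrite(f,c['pixels'][:,:,::-1])
E
python3 - <<'E'
from h import *
for n in('top','scene'):
    c=cam(n);save(c,f'pics/{n}0.png');P=cloud(c);np.save(n+'0.npy',P);print(n,(-c['R'].T@c['t']).round(),(P[240,320]).round())
print(telemetry.sense())
E
```

```text
top [299.  -6. 987.] [510.   5.   0.]
scene [-153. -546.  608.] [562.  25.   1.]
{'time': 0.1, 'joint_pos': array([ 1.14340337e+00,  3.51218612e-01,  1.65236498e+00,  1.19298715e-05,
        1.13909435e+00, -8.45638193e-02]), 'qd': array([ 4.67930818e-05, -1.24783870e-03, -1.34893112e-03,  4.30031671e-04,
        1.04374924e-04,  3.32307151e-04]), 'joint_torque': array([ 1.62954228e-03, -5.06832254e+01, -2.91875088e+01, -3.29701936e-05,
        2.71092402e-03, -9.45965269e-06]), 'tool_pos': array([184.72393675, 517.75807348, 252.79052711]), 'tcp_rot': array([-5.35840423e-01, -3.09526807e+00,  1.64475424e-03]), 'contact_force': array([ 0.28817302, -0.77068868,  0.49788151]), 'wrist_torque': array([-0.00609783, -0.05070116,  0.02662124]), 'grip_force': 0.0, 'finger_gap': 85.32953545912024}
```

View pics/top0.png

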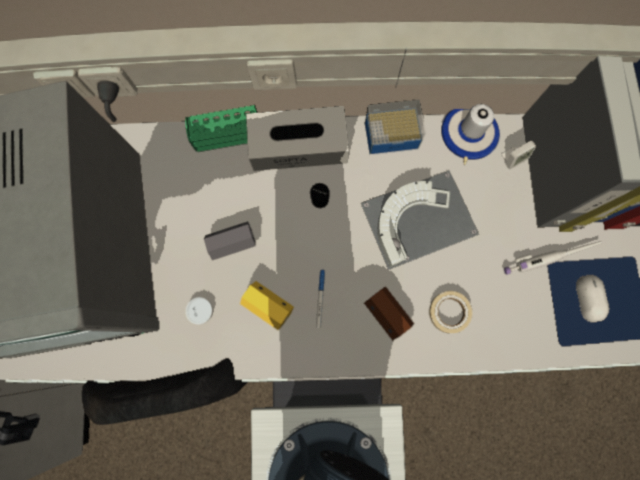

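View pics/scene0.png

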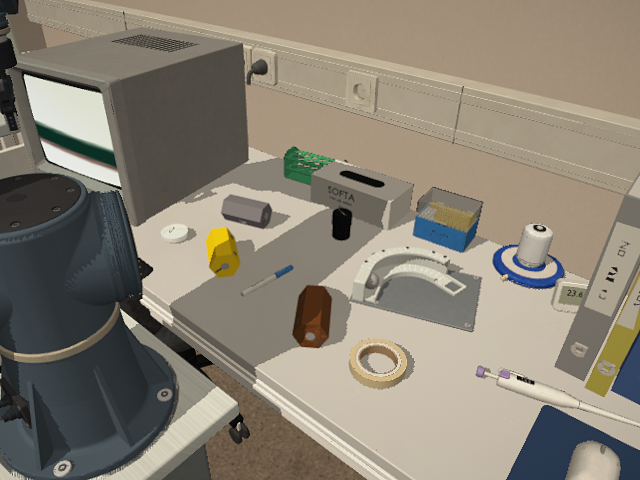

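The top view shows the grey holder at about (230,240), the race at about (420,220) with its start at the lower left (~(393,255)) and its pocket at ~(442,198). The can is at (319,195), the dish at (199,311), the tape at (451,312) and the marker at (321,298). Next I fit the poses.

```bash
python3 - <<'E'
from h import *
c=cam('top');P=np.load('top0.npy')
def reg(u0,u1,v0,v1,z0,z1):
    Q=P[v0:v1,u0:u1].reshape(-1,3);return Q[(Q[:,2]>z0)&(Q[:,2]<z1)]
Q=reg(350,495,165,275,2.5,60);r=cv2.minAreaRect(Q[:,:2].astype(np.float32));print('race rect',r,len(Q));print(cv2.boxPoints(r).round(1))
Q=reg(195,265,210,268,8,80);Q2=Q[Q[:,2]>Q[:,2].max()-6];print('holder',len(Q),np.percentile(Q[:,2],[50,99]))
r=cv2.minAreaRect(Q2[:,:2].astype(np.float32));print('top flat',r,cv2.boxPoints(r).round(1));r=cv2.minAreaRect(Q[:,:2].astype(np.float32));print('all',r)
for n,b,h in(('can',(305,335,178,212),50),('dish',(182,218,292,330),8),('tape',(425,478,286,338),8),('marker',(310,332,265,332),6),('brown',(360,415,285,342),45),('tissue',(245,350,105,172),70),('yellow',(238,296,282,330),45)):
    Q=reg(*b,h,150);
    if len(Q): print(n,np.array(cv2.minAreaRect(Q[:,:2].astype(np.float32))[0]).round(),Q[:,:2].min(0).round(),Q[:,:2].max(0).round(),Q[:,2].max().round())
# ball: grey dark circle in scene
s=cam('scene');
cv2.imwrite('pics/crop.png',np.vstack([cv2.resize(s['pixels'][180:280,205:335,::-1],None,fx=3,fy=3,interpolation=cv2.INTER_CUBIC),cv2.resize(s['pixels'][230:330,345:475,::-1],None,fx=3,fy=3,interpolation=cv2.INTER_CUBIC)]))
cv2.imwrite('pics/crop2.png',np.hstack([cv2.resize(c['pixels'][165:275,355:485,::-1],None,fx=4,fy=4,interpolation=cv2.INTER_CUBIC),cv2.resize(c['pixels'][185:295,195:265,::-1],None,fx=4,fy=4,interpolation=cv2.INTER_CUBIC)]))
E
```

```text
race rect ((555.0882568359375, -234.08628845214844), (341.87530517578125, 257.8120422363281), 88.36070251464844) 7077
[[ 421.3 -401.3]
 [ 679.1 -408.6]
 [ 688.8  -66.9]
 [ 431.1  -59.5]]
holder 1257 [49.69458006 55.32156693]
top flat ((507.4031982421875, 202.64430236816406), (35.859375, 99.08361053466797), 17.39935302734375) [[475.5 244.6]
 [505.1 150. ]
 [539.3 160.7]
 [509.7 255.3]]
all ((509.2046813964844, 203.0057373046875), (61.40927505493164, 100.12033081054688), 18.252744674682617)
can [604.   4.] [583. -18.] [625.  24.] 65.0
dish [359. 271.] [331. 242.] [387. 300.] 22.0
tape [ 341. -273.] [ 298. -320.] [ 384. -227.] 23.0
marker [379.   8.] [318.  -2.] [441.  18.] 16.0
brown [ 343. -137.] [ 294. -182.] [394. -93.] 56.0
tissue [746.  51.] [679. -62.] [804. 164.] 81.0
yellow [366. 122.] [321.  72.] [410. 171.] 57.0
```

View pics/crop.png

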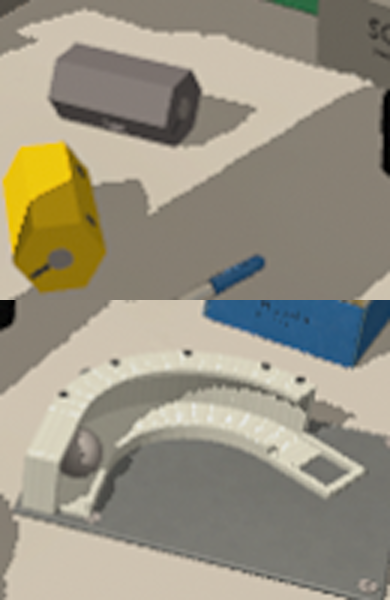

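View pics/crop2.png

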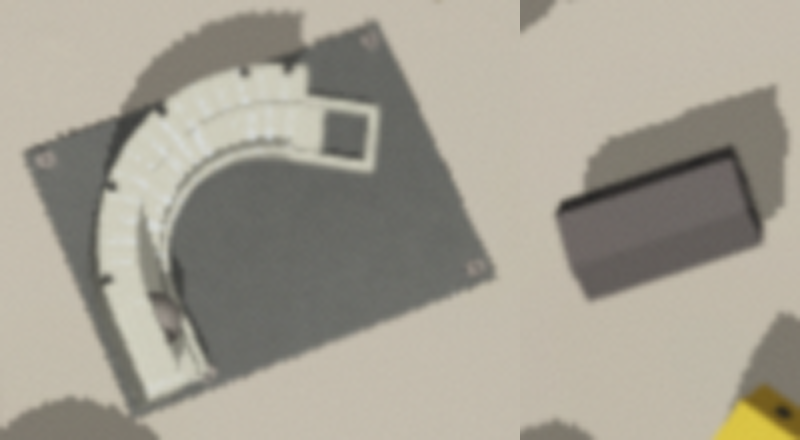

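The crops show the ball at about top pixel (397,244), inside the open inner side of the straight. The plate corners are near (360.5,203), (448.8,170), (479.3,233.8) and (388.3,268.8). The holder's upper flat has no bore, as expected.

```bash
cat >> h.py <<'E'
from scipy.spatial.transform import Rotation as Ro
def delta(xyz,yaxis_deg=None):
    """tool-frame shift AFTER turning tool (pointing down) so tool y lies at yaxis_deg (mod 180)"""
    s=telemetry.sense();R=Ro.from_rotvec(s['tcp_rot']);M=R.as_matrix();cur=np.degrees(np.arctan2(M[1,1],M[0,1]))
    turn=0 if yaxis_deg is None else (yaxis_deg-cur+90)%180-90
    # desired: world yaw turn +turn => tool z turn -turn
    d=np.array(xyz)-s['tool_pos'];R2=Ro.from_euler('z',turn,degrees=True)*R
    print('pos',s['tool_pos'].round(1),'zaxis',M[:,2].round(3),'ydir',cur.round(1),'j6',s['joint_pos'][5].round(2),'t',round(s['time'],2),'F',np.round(s['contact_force'],1),'gap',round(s['finger_gap'],1))
    print('turn rz',round(-turn,1),'shift now',R.inv().apply(d).round(1),'shift after turn',R2.inv().apply(d).round(1))
E
python3 - <<'E'
from h import *
from scipy.optimize import least_squares
c=cam('top')
cor=np.array([[360.5,203],[448.75,170],[479.25,233.75],[388.25,268.75]])
W=np.array([plane(c,*k,5) for k in cor]);print(W.round(1))
M=np.array([[110,107],[110,-118],[-55,-118],[-55,107]])
def T(p,m): a=p[2];return np.c_[p[0]+m[:,0]*np.cos(a)-m[:,1]*np.sin(a),p[1]+m[:,0]*np.sin(a)+m[:,1]*np.cos(a)]
f=least_squares(lambda p:(T(p,M)-W[:,:2]).ravel(),[540,-230,.35]);p=f.x;print('race',p[:2],np.degrees(p[2]),f.fun.round(1))
b=plane(c,397,244.5,24);d=b[:2]-p[:2];a=p[2];print('ball',b.round(1),'race',d@[np.cos(a),np.sin(a)],d@[-np.sin(a),np.cos(a)])
L=np.array([[53,-68],[69,-40],[0,80],[-45,80]]);print(T(p,L).round(1))
# scene: check reprojection
s=cam('scene');Z=[5]*4;pr=proj(s,np.c_[T(p,M),[5]*4]);im=s['pixels'][:,:,::-1].copy()
for q,col in((pr,(0,0,255)),(proj(s,np.c_[T(p,L),[5,8,8,8]]),(0,255,0))):
    for u,v in q: cv2.circle(im,(int(u*1),int(v)),1,col,-1)
it=c['pixels'][:,:,::-1].copy()
for u,v in np.r_[proj(c,np.c_[T(p,M),[5]*4]),proj(c,np.c_[T(p,L),[5,8,8,8]])]: cv2.circle(it,(round(u),round(v)),1,(0,0,255),-1)
# holder box: predicted vertices
hc=np.array([507,202.5]);y=np.radians(17.5);R=np.array([[np.cos(y),-np.sin(y)],[np.sin(y),np.cos(y)]])
V=np.array([[x,s_*50,z] for s_ in(-1,1) for x,z in((-15,0),(15,0),(-30,26),(30,26),(-15,52),(15,52))],float)
V[:,:2]=V[:,:2]@R.T+hc
for i,C in((im,s),(it,c)):
    for u,v in proj(C,V): cv2.circle(i,(round(u),round(v)),0,(0,255,255),-1)
z=lambda i,v0,v1,u0,u1:cv2.resize(i[v0:v1,u0:u1],None,fx=3,fy=3,interpolation=cv2.INTER_NEAREST)
cv2.imwrite('pics/ov.png',np.hstack([np.vstack([z(im,232,332,345,485),z(im,185,235,205,345)]),np.vstack([z(it,168,273,352,487),z(it,215,260,190,325)])][:1]+[cv2.resize(np.vstack([z(it,168,273,352,487),z(it,215,260,190,325)]),(405,450))]))
delta([400,250,150],107.5)
E
```

```text
[[ 593.2  -89.3    5. ]
 [ 668.6 -299.3    5. ]
 [ 514.3 -356.1    5. ]
 [ 440.3 -144.5    5. ]]
race [ 526.3557818  -226.40714029] 19.698301998506867 [ 0.7  0.8  1.1 -1.1 -0.   0.1 -1.8  0.3]
ball [ 490.7 -164.    24. ] race -12.500402812224586 70.79540447038612
[[ 599.2 -272.6]
 [ 604.8 -240.8]
 [ 499.4 -151.1]
 [ 457.  -166.3]]
pos [184.8 517.9 253.1] zaxis [-0. -0. -1.] ydir 70.4 j6 -0.08 t 0.3 F [-0.3 -0.4 -0.1] gap 85.5
turn rz -37.1 shift now [-292.7 -179.9  103.2] shift after turn [-124.7 -320.2  103.2]
```

View pics/ov.png

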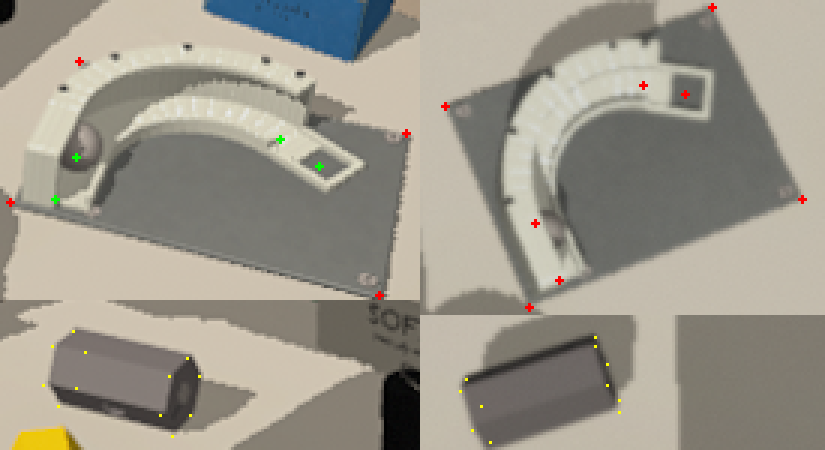

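```bash
python3 -m handwheel '[{"xyz":[0,0,0],"rot":[0,0,-6.2],"fingers":50},{"xyz":[0,0,0],"rot":[0,0,-6.2],"fingers":50},{"xyz":[0,0,0],"rot":[0,0,-6.2],"fingers":50},{"xyz":[0,0,0],"rot":[0,0,-6.2],"fingers":50},{"xyz":[0,0,0],"rot":[0,0,-6.2],"fingers":50},{"xyz":[0,0,0],"rot":[0,0,-6.1],"fingers":50},{"xyz":[3,-30,5],"rot":[0,0,0],"fingers":50},{"xyz":[3,-30,5],"rot":[0,0,0],"fingers":50},{"xyz":[3,-30,5],"rot":[0,0,0],"fingers":50},{"xyz":[3,-30,5],"rot":[0,0,0],"fingers":50}]' 40
python3 -m handwheel '[{"xyz":[3,-30,5],"rot":[0,0,0],"fingers":50},{"xyz":[3,-30,5],"rot":[0,0,0],"fingers":50},{"xyz":[3,-30,5],"rot":[0,0,0],"fingers":50},{"xyz":[3,-30,5],"rot":[0,0,0],"fingers":50},{"xyz":[3,-30,5],"rot":[0,0,0],"fingers":50},{"xyz":[3,-30,5],"rot":[0,0,0],"fingers":50},{"xyz":[0,0,0],"rot":[0,0,0],"fingers":50},{"xyz":[0,0,0],"rot":[0,0,0],"fingers":50},{"xyz":[0,0,0],"rot":[0,0,0],"fingers":50},{"xyz":[0,0,0],"rot":[0,0,0],"fingers":50}]'
python3 -c "
from h import *
delta([449.2,184.2,75],107.5)
s=cam('scene');u,v=372.3,281
print(plane(s,u,v,24))"
```

```text
time: 1.13
tool_pos: [209.3, 398.6, 233.0]
tcp_rot: [0.478, -3.105, 0.0]
contact_force: [0.5, -0.1, -0.6]
finger_gap: 49.8
grip_force: 0.0
time: 1.97
tool_pos: [246.3, 223.6, 203.5]
tcp_rot: [-0.478, 3.104, 0.001]
contact_force: [0.4, -0.3, 0.2]
finger_gap: 49.9
grip_force: 0.0
pos [246.3 223.6 203.5] zaxis [ 0.  0. -1.] ydir 107.5 j6 -1.28 t 1.97 F [ 0.4 -0.3  0.2] gap 49.9
turn rz 0.0 shift now [-181.5  -98.6  128.6] shift after turn [-181.6  -98.6  128.6]
[ 492.82043488 -158.9691566    24.        ]
```

```bash
python3 -m handwheel '[{"xyz":[-22.7,-12.3,10],"rot":[0,0,0],"fingers":50},{"xyz":[-22.7,-12.3,10],"rot":[0,0,0],"fingers":50},{"xyz":[-22.7,-12.3,10],"rot":[0,0,0],"fingers":50},{"xyz":[-22.7,-12.3,10],"rot":[0,0,0],"fingers":50},{"xyz":[-22.7,-12.3,10],"rot":[0,0,0],"fingers":50},{"xyz":[-22.7,-12.3,10],"rot":[0,0,0],"fingers":50},{"xyz":[-22.7,-12.3,10],"rot":[0,0,0],"fingers":50},{"xyz":[-22.7,-12.3,10],"rot":[0,0,0],"fingers":50},{"xyz":[0,0,20],"rot":[0,0,0],"fingers":50},{"xyz":[0,0,20],"rot":[0,0,0],"fingers":50}]'
python3 -m handwheel '[{"xyz":[0,0,20],"rot":[0,0,0],"fingers":50},{"xyz":[0,0,20],"rot":[0,0,0],"fingers":50},{"xyz":[0,0,15],"rot":[0,0,0],"fingers":50},{"xyz":[0,0,0],"rot":[0,0,0],"fingers":50},{"xyz":[-5,0,0],"rot":[0,0,0],"fingers":50},{"xyz":[-5,0,0],"rot":[0,0,0],"fingers":50},{"xyz":[-5,0,0],"rot":[0,0,0],"fingers":50},{"xyz":[-2,0,0],"rot":[0,0,0],"fingers":50},{"xyz":[0,0,0],"rot":[0,0,0],"fingers":50},{"xyz":[0,0,0],"rot":[0,0,0],"fingers":50}]'
python3 - <<'E'
from h import *
delta([449.2,184.2,28]);c=cam('scene');cv2.imwrite('pics/a1.png',cv2.resize(c['pixels'][120:300,150:390,::-1],None,fx=3,fy=3))
E
```

```text
time: 2.85
tool_pos: [450.4, 184.2, 82.5]
tcp_rot: [-0.477, 3.104, 0.0]
contact_force: [-0.9, -1.0, -0.3]
finger_gap: 50.4
grip_force: 0.0
time: 3.68
tool_pos: [465.4, 188.6, 28.7]
tcp_rot: [-0.477, 3.105, 0.0]
contact_force: [-0.1, -0.6, -0.0]
finger_gap: 50.0
grip_force: 0.0
pos [465.4 188.6  28.7] zaxis [ 0.001  0.    -1.   ] ydir 107.5 j6 -1.58 t 3.68 F [-0.1 -0.6 -0. ] gap 50.0
turn rz 0 shift now [16.8  0.7  0.7] shift after turn [16.8  0.7  0.7]
```

View pics/a1.png

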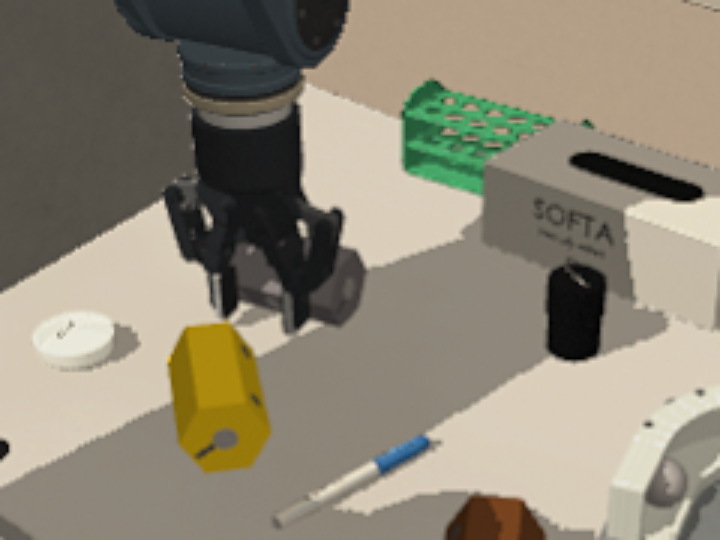

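The fingers stand just behind the bar, one toward each half and roughly parallel to it. First roll.

```bash
python3 -m handwheel '[{"xyz":[-2,0,0],"rot":[0,0,0],"fingers":50},{"xyz":[-2,0,0],"rot":[0,0,0],"fingers":50},{"xyz":[-3,0,-3],"rot":[0,0,0],"fingers":50},{"xyz":[-3,0,-3],"rot":[0,0,0],"fingers":50},{"xyz":[-3,0,-3],"rot":[0,0,0],"fingers":50},{"xyz":[-3,0,-3],"rot":[0,0,0],"fingers":50},{"xyz":[-3,0,-3],"rot":[0,0,0],"fingers":50},{"xyz":[-3,0,-3],"rot":[0,0,0],"fingers":50},{"xyz":[0,0,0],"rot":[0,0,0],"fingers":50},{"xyz":[0,0,0],"rot":[0,0,0],"fingers":50}]'
cat > hold.py <<'E'
from h import *
P=cloud(cam('top'));Q=P.reshape(-1,3);u=np.array([.954,.301]);w=np.array([-.301,.954])
d=Q[:,:2]-[507.4,202.6];a=d@u;b=d@w
for lo in(-45,-30,30,41):
    m=(b>lo)&(b<lo+8)&(a>-40)&(a<120)&(Q[:,2]>8)&(Q[:,2]<90)
    o=np.argsort(a[m]);print(lo,' '.join(f'{x:.0f},{z:.0f}' for x,z in zip(a[m][o][::8],Q[m][o][::8,2])))
E
python3 hold.py
```

```text
time: 4.57
tool_pos: [486.7, 195.3, 46.5]
tcp_rot: [-0.477, 3.104, 0.0]
contact_force: [-0.8, 0.5, -0.2]
finger_gap: 50.0
grip_force: 0.0
-45 -34,70 -29,55 -25,49 -19,84 14,53
-30 -32,33
30 
41
```

```bash
python3 -m handwheel '[{"xyz":[-2,0,-1],"rot":[0,0,0],"fingers":50},{"xyz":[-2,0,-1],"rot":[0,0,0],"fingers":50},{"xyz":[-2,0,0],"rot":[0,0,0],"fingers":50},{"xyz":[-2,0,0],"rot":[0,0,0],"fingers":50},{"xyz":[0,0,0],"rot":[0,0,0],"fingers":50},{"xyz":[0,0,0],"rot":[0,0,0],"fingers":50},{"xyz":[0,0,0],"rot":[0,0,0],"fingers":50},{"xyz":[0,0,0],"rot":[0,0,0],"fingers":50},{"xyz":[0,0,0],"rot":[0,0,0],"fingers":50},{"xyz":[0,0,0],"rot":[0,0,0],"fingers":50}]'
python3 - <<'E'
from h import *
c=cam('scene');cv2.imwrite('pics/a2.png',cv2.resize(c['pixels'][150:260,170:320,::-1],None,fx=5,fy=5))
E
```

```text
time: 5.45
tool_pos: [493.8, 197.5, 48.3]
tcp_rot: [-0.477, 3.105, 0.0]
contact_force: [-0.4, -0.1, -1.1]
finger_gap: 49.9
grip_force: 0.0
```

View pics/a2.png

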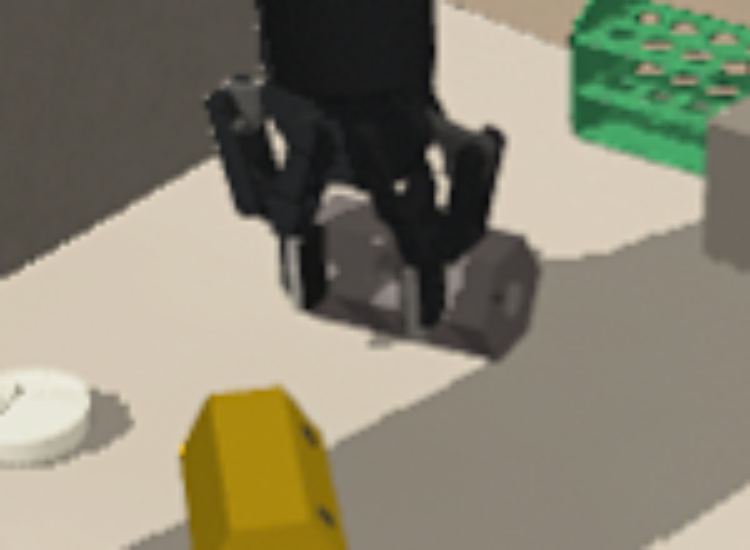

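The bar now seems to have moved forward and lies clear in front of the fingers, end face at crop ~(505,295). I'll back off and confirm with depth.

```bash
python3 -m handwheel '[{"xyz":[10,0,0],"rot":[0,0,0],"fingers":50},{"xyz":[10,0,-5],"rot":[0,0,0],"fingers":50},{"xyz":[20,0,-20],"rot":[0,0,0],"fingers":50},{"xyz":[20,0,-20],"rot":[0,0,0],"fingers":50},{"xyz":[20,0,-20],"rot":[0,0,0],"fingers":50},{"xyz":[0,0,0],"rot":[0,0,0],"fingers":50},{"xyz":[0,0,0],"rot":[0,0,0],"fingers":50},{"xyz":[0,0,0],"rot":[0,0,0],"fingers":50},{"xyz":[0,0,0],"rot":[0,0,0],"fingers":50},{"xyz":[0,0,0],"rot":[0,0,0],"fingers":50}]'
cat > hold.py <<'E'
import sys
from h import *
for n in('top','scene'):
    P=cloud(cam(n));Q=P.reshape(-1,3);d=Q[:,:2]-[507.4,202.6];u=np.array([.954,.301]);w=np.array([-.301,.954]);a=d@u;b=d@w
    m=(a>-20)&(a<110)&(abs(b)<70)&(Q[:,2]>6)&(Q[:,2]<75)
    S=Q[m];t=S[(S[:,2]>46)&(S[:,2]<60)];r=cv2.minAreaRect(t[:,:2].astype(np.float32));print(n,'top',len(t),np.round(r[0],1),np.round(r[1],1),round(r[2],1),'z',np.median(t[:,2]).round(1))
    for lo in(-40,-10,30):
        k=m&(b>lo)&(b<lo+10);o=np.argsort(a[k]);st=max(1,k.sum()//18);print(lo,' '.join(f'{x:.0f},{z:.0f}' for x,z in zip(a[k][o][::st],Q[k][o][::st,2])))
E
python3 hold.py
```

```text
time: 6.33
tool_pos: [417.8, 173.6, 112.6]
tcp_rot: [0.476, -3.104, 0.0]
contact_force: [-0.5, -0.3, 0.4]
finger_gap: 50.0
grip_force: 0.0
top top 134 [551.9 173. ] [37.4 21.1] 29.8 z 51.9
-40 3,27 6,27 8,33 10,30 12,43 14,43 16,45 18,47 22,52 26,54 28,52 30,53 34,49 36,51 38,53 40,53 42,53 44,54 46,50 49,50 52,46 56,40 62,29
-10 
30 
scene top 330 [539.1 200.7] [39.5 82.9] 16.2 z 51.9
-40 2,26 3,26 4,41 5,27 6,31 7,35 9,37 10,39 11,49 12,7 13,42 14,8 15,46 16,53 19,53 24,52 28,54 33,52 38,53 43,51 48,52
-10 2,27 5,27 6,30 7,28 10,16 12,13 13,8 15,8 16,53 17,34 18,47 18,45 19,51 20,34 23,38 29,50 37,52 39,52 47,53
30 7,20 8,20 8,21 8,18 9,21 10,15 10,16 11,14 12,11 12,10 13,12 14,9 15,7
```

First roll done: near vertex at a≈2, flat top at 52 mm centred at a≈32. Second roll, 31 mm further on.

```bash
python3 -m handwheel '[{"xyz":[-20,0,0],"rot":[0,0,0],"fingers":50},{"xyz":[-20,0,0],"rot":[0,0,0],"fingers":50},{"xyz":[-19,0,0],"rot":[0,0,0],"fingers":50},{"xyz":[0,0,21],"rot":[0,0,0],"fingers":50},{"xyz":[0,0,21],"rot":[0,0,0],"fingers":50},{"xyz":[0,0,21],"rot":[0,0,0],"fingers":50},{"xyz":[0,0,21],"rot":[0,0,0],"fingers":50},{"xyz":[-8,0,0],"rot":[0,0,0],"fingers":50},{"xyz":[-8,0,0],"rot":[0,0,0],"fingers":50},{"xyz":[-6,0,0],"rot":[0,0,0],"fingers":50}]'
python3 -m handwheel '[{"xyz":[-2,0,0],"rot":[0,0,0],"fingers":50},{"xyz":[-2,0,0],"rot":[0,0,0],"fingers":50},{"xyz":[-3,0,-3],"rot":[0,0,0],"fingers":50},{"xyz":[-3,0,-3],"rot":[0,0,0],"fingers":50},{"xyz":[-3,0,-3],"rot":[0,0,0],"fingers":50},{"xyz":[-3,0,-3],"rot":[0,0,0],"fingers":50},{"xyz":[-3,0,-3],"rot":[0,0,0],"fingers":50},{"xyz":[-3,0,-3],"rot":[0,0,0],"fingers":50},{"xyz":[-2,0,-1],"rot":[0,0,0],"fingers":50},{"xyz":[-2,0,-1],"rot":[0,0,0],"fingers":50}]'
python3 -m handwheel '[{"xyz":[-2,0,0],"rot":[0,0,0],"fingers":50},{"xyz":[-2,0,0],"rot":[0,0,0],"fingers":50},{"xyz":[0,0,0],"rot":[0,0,0],"fingers":50},{"xyz":[0,0,0],"rot":[0,0,0],"fingers":50},{"xyz":[0,0,0],"rot":[0,0,0],"fingers":50},{"xyz":[8,0,0],"rot":[0,0,0],"fingers":50},{"xyz":[12,0,-5],"rot":[0,0,0],"fingers":50},{"xyz":[20,0,-25],"rot":[0,0,0],"fingers":50},{"xyz":[20,0,-30],"rot":[0,0,0],"fingers":50},{"xyz":[25,0,-30],"rot":[0,0,0],"fingers":50}]'
python3 -m handwheel '[{"xyz":[0,-30,0],"rot":[0,0,0],"fingers":0},{"xyz":[0,-30,0],"rot":[0,0,0],"fingers":0},{"xyz":[0,-30,0],"rot":[0,0,0],"fingers":0},{"xyz":[0,-30,0],"rot":[0,0,0],"fingers":0},{"xyz":[0,-30,0],"rot":[0,0,0],"fingers":0},{"xyz":[0,-30,0],"rot":[0,0,0],"fingers":0},{"xyz":[0,-30,0],"rot":[0,0,0],"fingers":0},{"xyz":[0,-30,0],"rot":[0,0,0],"fingers":0},{"xyz":[0,0,0],"rot":[0,0,0],"fingers":0},{"xyz":[0,0,0],"rot":[0,0,0],"fingers":0}]'
python3 hold.py;python3 - <<'E'
from h import *
c=cam('top');s=cam('scene')
a=cv2.resize(c['pixels'][170:280,190:340,::-1],None,fx=3,fy=3);b=cv2.resize(s['pixels'][160:270,190:340,::-1],None,fx=3,fy=3)
cv2.imwrite('pics/a3.png',np.vstack([a,b])[:600])
E
```

```text
time: 7.27
tool_pos: [496.6, 198.4, 30.2]
tcp_rot: [-0.477, 3.104, 0.0]
contact_force: [0.9, 1.2, 0.2]
finger_gap: 49.7
grip_force: 0.0
time: 8.1
tool_pos: [520.2, 205.8, 49.6]
tcp_rot: [-0.477, 3.104, 0.0]
contact_force: [-1.1, 0.5, -1.1]
finger_gap: 49.9
grip_force: 0.0
time: 8.93
tool_pos: [440.9, 180.9, 139.7]
tcp_rot: [0.476, -3.104, 0.0]
contact_force: [0.9, -0.3, 0.5]
finger_gap: 49.8
grip_force: 0.0
time: 9.77
tool_pos: [513.8, -48.6, 139.0]
tcp_rot: [0.473, -3.105, -0.0]
contact_force: [-0.2, 0.8, -0.3]
finger_gap: 0.0
grip_force: 0.0
top top 706 [567.5 221.9] [39.1 99. ] 17.2 z 51.5
-40 15,8 36,24 39,33 41,41 43,38 44,41 46,46 48,48 51,51 54,50 57,48 60,51 62,52 66,52 68,51 70,53 74,55 77,53 82,46 89,35
-10 34,29 36,29 38,28 40,34 43,41 45,47 46,46 48,52 50,53 53,51 58,45 62,44 65,42 67,45 70,50 72,53 76,49 78,52 85,42 91,30
30 34,29 36,32 38,32 40,41 42,39 43,41 45,44 47,45 49,51 52,51 55,51 58,53 61,52 64,50 66,56 70,55 73,53 75,54 79,51 86,41
scene top 384 [566.6 219.5] [ 39.9 100.4] 16.0 z 51.7
-40 34,26 34,29 35,35 37,22 38,21 39,33 40,40 40,38 42,13 43,35 43,48 44,43 46,51 47,49 48,52 53,53 58,52 65,52 69,51 77,52
-10 34,31 35,24 37,24 38,25 38,34 40,37 40,35 42,13 43,42 44,10 44,9 46,45 46,48 47,53 49,44 51,51 57,51 71,50 73,49 76,54 82,51
30 32,29 35,23 36,34 37,31 39,29 40,36 41,37 42,37 43,14 44,46 45,42 46,41 46,8 47,46 48,54 48,52 50,50 59,54 61,52 69,51 72,53
```

View pics/a3.png

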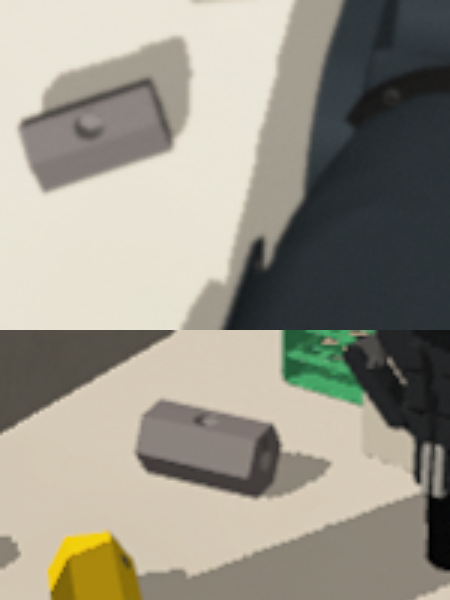

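The second roll worked: the round bore is on top, at crop (90,126) in the top view (px 220,212) and ~(259,190) in the scene view. The holder centre is about (567,221). Next I compute the seat and the approach to the ball.

```bash
python3 - <<'E'
from h import *
c=cam('top');s=cam('scene');print(plane(c,220,212,52).round(1),plane(s,258.7,190,52).round(1))
# dark-bore refinement by local intensity
delta([459,-180.5,90],19.7)
E
python3 -m handwheel '[{"xyz":[0,0,0],"rot":[0,0,6.8],"fingers":0},{"xyz":[0,0,0],"rot":[0,0,6.8],"fingers":0},{"xyz":[0,0,0],"rot":[0,0,6.8],"fingers":0},{"xyz":[0,0,0],"rot":[0,0,6.8],"fingers":0},{"xyz":[0,0,0],"rot":[0,0,6.8],"fingers":0},{"xyz":[0,0,0],"rot":[0,0,6.8],"fingers":0},{"xyz":[0,0,0],"rot":[0,0,6.8],"fingers":0},{"xyz":[0,0,0],"rot":[0,0,6.8],"fingers":0},{"xyz":[0,0,0],"rot":[0,0,6.8],"fingers":0},{"xyz":[0,0,0],"rot":[0,0,6.8],"fingers":0}]'
python3 -m handwheel '[{"xyz":[0,0,0],"rot":[0,0,6.8],"fingers":0},{"xyz":[0,0,0],"rot":[0,0,6.8],"fingers":0},{"xyz":[0,0,0],"rot":[0,0,6],"fingers":0},{"xyz":[0,0,0],"rot":[0,0,0],"fingers":0},{"xyz":[0,0,0],"rot":[0,0,0],"fingers":0},{"xyz":[0,0,0],"rot":[0,0,0],"fingers":0},{"xyz":[0,0,0],"rot":[0,0,0],"fingers":0},{"xyz":[0,0,0],"rot":[0,0,0],"fingers":0},{"xyz":[0,0,0],"rot":[0,0,0],"fingers":0},{"xyz":[0,0,0],"rot":[0,0,0],"fingers":0}]'
python3 -c "
from h import *
delta([459,-180.5,90],19.7)"
```

```text
[567.1 220.1  52. ] [568.7 219.7  52. ]
pos [514.  -46.8 139.3] zaxis [-0.  0. -1.] ydir 107.5 j6 -2.06 t 10.07 F [-0.2  0.1  0.5] gap -0.3
turn rz 87.8 shift now [  92.8 -110.9   49.3] shift after turn [-107.4  -96.9   49.3]
time: 10.9
tool_pos: [514.2, -47.0, 139.3]
tcp_rot: [-1.348, -2.838, 0.0]
contact_force: [-0.3, -0.4, 0.3]
finger_gap: -0.2
grip_force: 0.0
time: 11.73
tool_pos: [514.3, -47.6, 139.3]
tcp_rot: [-1.804, -2.572, 0.0]
contact_force: [0.0, -0.1, 0.6]
finger_gap: -0.4
grip_force: 0.0
pos [514.3 -47.6 139.3] zaxis [-0. -0. -1.] ydir 19.9 j6 -0.53 t 11.73 F [ 0.  -0.1  0.6] gap -0.4
turn rz 0.2 shift now [-106.1  -97.2   49.3] shift after turn [-106.4  -96.9   49.3]
```

```bash
python3 -m handwheel '[{"xyz":[-21.3,-19.4,0],"rot":[0,0,0],"fingers":0},{"xyz":[-21.3,-19.4,0],"rot":[0,0,0],"fingers":0},{"xyz":[-21.3,-19.4,0],"rot":[0,0,0],"fingers":0},{"xyz":[-21.3,-19.4,0],"rot":[0,0,0],"fingers":0},{"xyz":[-21.3,-19.4,0],"rot":[0,0,0],"fingers":0},{"xyz":[0,0,20],"rot":[0,0,0],"fingers":0},{"xyz":[0,0,20],"rot":[0,0,0],"fingers":0},{"xyz":[0,0,9],"rot":[0,0,0],"fingers":0},{"xyz":[0,0,0],"rot":[0,0,0],"fingers":0},{"xyz":[0,0,0],"rot":[0,0,0],"fingers":0}]'
python3 - <<'E'
from h import *
delta([459,-180.5,42],19.7)
c=cam('scene');cv2.imwrite('pics/b1.png',cv2.resize(c['pixels'][200:340,320:480,::-1],None,fx=4,fy=4))
E
```

```text
time: 12.57
tool_pos: [459.4, -180.5, 90.4]
tcp_rot: [-1.804, -2.571, 0.0]
contact_force: [0.8, 0.2, -0.3]
finger_gap: -0.1
grip_force: 0.0
pos [ 459.4 -180.5   90.4] zaxis [-0.001  0.    -1.   ] ydir 19.9 j6 -0.82 t 12.57 F [ 0.8  0.2 -0.3] gap -0.1
turn rz 0.2 shift now [ 0.1 -0.3 48.4] shift after turn [ 0.1 -0.3 48.4]
```

View pics/b1.png

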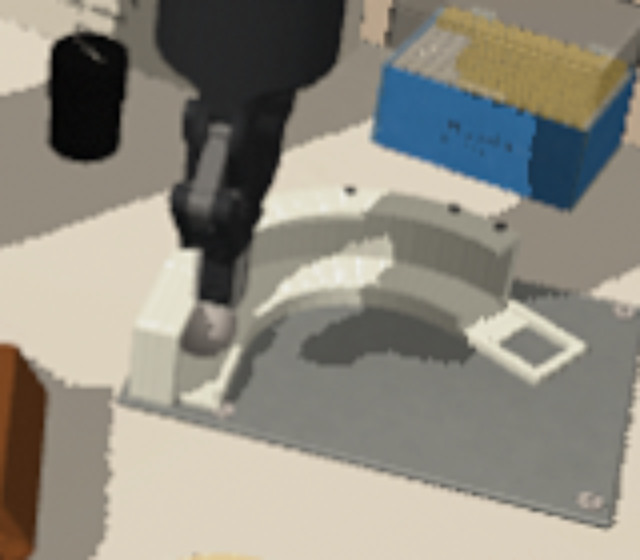

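The fingertip (crop ~(215,295)) hangs above the inner edge of the start section. The ball is at (208,328) and the stop block to its left. Lowering.

```bash
python3 -m handwheel '[{"xyz":[0,-1,6],"rot":[0,0,0],"fingers":0},{"xyz":[0,-1,6],"rot":[0,0,0],"fingers":0},{"xyz":[0,0,6],"rot":[0,0,0],"fingers":0},{"xyz":[0,0,4],"rot":[0,0,0],"fingers":0},{"xyz":[0,0,4],"rot":[0,0,0],"fingers":0},{"xyz":[0,0,0],"rot":[0,0,0],"fingers":0},{"xyz":[0,0,0],"rot":[0,0,0],"fingers":0},{"xyz":[0,0,0],"rot":[0,0,0],"fingers":0},{"xyz":[0,0,0],"rot":[0,0,0],"fingers":0},{"xyz":[0,0,0],"rot":[0,0,0],"fingers":0}]'
python3 - <<'E'
from h import *
# ball location: fit sphere to scene depth points in the track's straight part
for n in('scene','top'):
    P=cloud(cam(n)).reshape(-1,3);d=P[:,:2]-[526.36,-226.4];a=np.radians(19.7);x=d@[np.cos(a),np.sin(a)];y=d@[-np.sin(a),np.cos(a)]
    m=(x>-40)&(x<40)&(y>62)&(y<96)&(P[:,2]>18)&(P[:,2]<40)
    print(n,m.sum());Q=np.c_[x,y,P[:,2]][m]
    from scipy.optimize import least_squares
    for x0 in(-20,-5,10):
        f=least_squares(lambda p:np.hypot(np.hypot(Q[:,0]-p[0],Q[:,1]-80),Q[:,2]-24)-16,[x0],loss='soft_l1',f_scale=1.);print(x0,f.x,f.cost)
E
```

```text
time: 13.45
tool_pos: [457.5, -181.5, 64.5]
tcp_rot: [1.805, 2.571, 0.0]
contact_force: [-0.0, 0.4, -0.7]
finger_gap: -0.1
grip_force: 0.0
scene 7
-20 [-10.06800603] 15.697092721882358
-5 [-10.06800604] 15.697092721882361
10 [-10.06800603] 15.697092721882358
top 2
-20 [37.91637746] 0.022050760875194753
-5 [37.91637448] 0.022050760875810482
10 [37.91637746] 0.022050760875194753
```

```bash
python3 - <<'E'
from h import *
from scipy.optimize import least_squares
for n in('scene','top'):
    P=np.load(n+'0.npy');u,v=(372,281) if n=='scene' else (397,244)
    S=P[v-6:v+7,u-6:u+7].reshape(-1,3);d=S[:,:2]-[526.36,-226.4];a=np.radians(19.7);Q=np.c_[d@[np.cos(a),np.sin(a)],d@[-np.sin(a),np.cos(a)],S[:,2]]
    Q=Q[(Q[:,2]>14)&(Q[:,2]<41.)&(Q[:,1]<82)]
    g=[(np.sum(np.minimum(abs(np.linalg.norm(Q-[x,80,24],axis=1)-16),4)),x) for x in range(-35,20)]
    print(n,len(Q),sorted(g)[:4],Q[::max(1,len(Q)//8)].round(0).tolist())
E
```

```text
scene 138 [(np.float64(137.73333054033301), -10), (np.float64(144.2750979441877), -11), (np.float64(165.6316476821828), -9), (np.float64(179.14016018730211), -12)] [[-12.0, 82.0, 39.0], [-19.0, 78.0, 40.0], [-9.0, 66.0, 34.0], [-18.0, 72.0, 34.0], [-9.0, 64.0, 28.0], [-25.0, 74.0, 32.0], [-17.0, 66.0, 26.0], [-25.0, 75.0, 24.0], [-18.0, 67.0, 19.0]]
top 76 [(np.float64(106.25481527424519), -9), (np.float64(107.54227363295749), -10), (np.float64(115.23886607477776), -8), (np.float64(118.5325153044578), -11)] [[4.0, 77.0, 33.0], [-1.0, 72.0, 34.0], [-5.0, 62.0, 22.0], [-8.0, 76.0, 40.0], [-12.0, 70.0, 36.0], [-13.0, 60.0, 14.0], [-17.0, 75.0, 36.0], [-20.0, 71.0, 32.0], [-25.0, 63.0, 18.0]]
```

Ball at race x≈-10 from both cameras, so the finger front has about 9 mm of clearance. Lower it fully, then check.

```bash
python3 -m handwheel '[{"xyz":[0,0,5],"rot":[0,0,0],"fingers":0},{"xyz":[0,0,5],"rot":[0,0,0],"fingers":0},{"xyz":[0,0,4],"rot":[0,0,0],"fingers":0},{"xyz":[0,0,4],"rot":[0,0,0],"fingers":0},{"xyz":[0,0,4],"rot":[0,0,0],"fingers":0},{"xyz":[0,0,0],"rot":[0,0,0],"fingers":0},{"xyz":[0,2,0],"rot":[0,0,0],"fingers":0},{"xyz":[0,3,0],"rot":[0,0,0],"fingers":0},{"xyz":[0,0,0],"rot":[0,0,0],"fingers":0},{"xyz":[0,0,0],"rot":[0,0,0],"fingers":0}]'

```

```text
time: 14.38
tool_pos: [462.4, -179.7, 42.5]
tcp_rot: [1.804, 2.571, 0.0]
contact_force: [0.7, 0.3, 0.2]
finger_gap: -0.1
grip_force: 0.0
```

```bash
python3 -m handwheel '[{"xyz":[0,5,0],"rot":[0,0,0],"fingers":0},{"xyz":[0,5,0],"rot":[0,0,0],"fingers":0},{"xyz":[0,5,0],"rot":[0,0,0],"fingers":0},{"xyz":[0,5,0],"rot":[0,0,0],"fingers":0},{"xyz":[0,5,0],"rot":[0,0,0],"fingers":0},{"xyz":[0,5,0],"rot":[0,0,0],"fingers":0},{"xyz":[0,5,0],"rot":[0,0,0],"fingers":0},{"xyz":[0,5,0],"rot":[0,0,0],"fingers":0},{"xyz":[0,4.5,0],"rot":[0,0,0],"fingers":0},{"xyz":[0,0,0],"rot":[0,0,0],"fingers":0}]'
python3 - <<'E'
from h import *
s=telemetry.sense();d=s['tool_pos'][:2]-[526.36,-226.4];a=np.radians(19.7);print(d@[np.cos(a),np.sin(a)],d@[-np.sin(a),np.cos(a)])
E
```

```text
time: 15.22
tool_pos: [504.7, -164.4, 42.3]
tcp_rot: [1.804, 2.571, 0.0]
contact_force: [-0.3, 0.3, 0.8]
finger_gap: -0.2
grip_force: 0.0
0.5536200387082459 65.69715750371154
```

```bash
python3 -m handwheel '[{"xyz":[-0.25,5.75,0],"rot":[0,0,5],"fingers":0},{"xyz":[-0.25,5.75,0],"rot":[0,0,5],"fingers":0},{"xyz":[-0.25,5.75,0],"rot":[0,0,5],"fingers":0},{"xyz":[-0.25,5.75,0],"rot":[0,0,5],"fingers":0},{"xyz":[-0.25,5.75,0],"rot":[0,0,5],"fingers":0},{"xyz":[-0.25,5.75,0],"rot":[0,0,5],"fingers":0},{"xyz":[-0.25,5.75,0],"rot":[0,0,5],"fingers":0},{"xyz":[-0.25,5.75,0],"rot":[0,0,5],"fingers":0},{"xyz":[-0.25,5.75,0],"rot":[0,0,5],"fingers":0},{"xyz":[-0.25,5.75,0],"rot":[0,0,5],"fingers":0}]'
cat > rc.py <<'E'
from h import *
s=telemetry.sense();d=s['tool_pos'][:2]-[526.36,-226.4];a=np.radians(19.7);x,y=d@[np.cos(a),np.sin(a)],d@[-np.sin(a),np.cos(a)]
M=Ro.from_rotvec(s['tcp_rot']).as_matrix();print('race',x,y,'r',np.hypot(x,y),'ang',np.degrees(np.arctan2(y,x)),'ydir in race',np.degrees(np.arctan2(M[1,1],M[0,1]))-19.7,s['contact_force'].round(1))
for n in('scene','top'):
    P=cloud(cam(n)).reshape(-1,3);e=P[:,:2]-[526.36,-226.4];X=e@[np.cos(a),np.sin(a)];Y=e@[-np.sin(a),np.cos(a)]
    best=[]
    for t in np.arange(-62,91,2.):
        r=np.radians(t)
        if t>=-30: c=(80*np.cos(r),80*np.sin(r),24)
        else: k=(-30-t);c=(69.3-.5*k,-40-.866*k,24 if k<20 else 21)
        D=np.sqrt((X-c[0])**2+(Y-c[1])**2+(P[:,2]-c[2])**2);m=(abs(D-16)<2)&(P[:,2]>20)&(P[:,2]<42);best.append((m.sum(),t))
    print(n,sorted(best)[::-1][:4])
E
python3 rc.py
```

```text
time: 16.05
tool_pos: [559.6, -169.6, 42.2]
tcp_rot: [-2.726, -1.562, 0.0]
contact_force: [-0.8, 0.5, -0.0]
finger_gap: 0.0
grip_force: 0.2
race 50.396080368182965 42.279899377820165 r 65.78263302631595 ang 39.99504054812022 ydir in race -50.084818178119136 [-0.8  0.5 -0. ]
scene [(np.int64(102), np.float64(20.0)), (np.int64(87), np.float64(18.0)), (np.int64(85), np.float64(22.0)), (np.int64(75), np.float64(16.0))]
top [(np.int64(0), np.float64(90.0)), (np.int64(0), np.float64(88.0)), (np.int64(0), np.float64(86.0)), (np.int64(0), np.float64(84.0))]
```

Tracking as planned: the finger is at 40° and the ball about 20° ahead of it. Continuing.

```bash
python3 -m handwheel '[{"xyz":[-0.25,5.75,0],"rot":[0,0,5],"fingers":0},{"xyz":[-0.25,5.75,0],"rot":[0,0,5],"fingers":0},{"xyz":[-0.25,5.75,0],"rot":[0,0,5],"fingers":0},{"xyz":[-0.25,5.75,0],"rot":[0,0,5],"fingers":0},{"xyz":[-0.25,5.75,0],"rot":[0,0,5],"fingers":0},{"xyz":[-0.25,5.75,0],"rot":[0,0,5],"fingers":0},{"xyz":[-0.25,5.75,0],"rot":[0,0,5],"fingers":0},{"xyz":[-0.25,5.75,0],"rot":[0,0,5],"fingers":0},{"xyz":[-0.2,4.6,0],"rot":[0,0,4],"fingers":0},{"xyz":[-0.2,4.6,0],"rot":[0,0,4],"fingers":0}]'
python3 rc.py
```

```text
time: 16.98
tool_pos: [590.5, -213.1, 42.1]
tcp_rot: [-3.125, -0.324, 0.001]
contact_force: [-0.3, -0.2, 0.4]
finger_gap: 0.1
grip_force: 0.2
race 64.82948449294001 -9.136688989092152 r 65.47015461493693 ang -8.022098221996982 ydir in race -97.84843368753705 [-0.3 -0.2  0.4]
scene [(np.int64(142), np.float64(-28.0)), (np.int64(114), np.float64(-30.0)), (np.int64(99), np.float64(-26.0)), (np.int64(86), np.float64(-32.0))]
top [(np.int64(0), np.float64(90.0)), (np.int64(0), np.float64(88.0)), (np.int64(0), np.float64(86.0)), (np.int64(0), np.float64(84.0))]
```

```bash
python3 -m handwheel '[{"xyz":[-0.2,4.6,0],"rot":[0,0,4],"fingers":0},{"xyz":[-0.2,4.6,0],"rot":[0,0,4],"fingers":0},{"xyz":[-0.2,4.6,0],"rot":[0,0,4],"fingers":0},{"xyz":[-0.2,3.5,0],"rot":[0,0,4],"fingers":0},{"xyz":[-0.2,3.5,0],"rot":[0,0,4],"fingers":0},{"xyz":[0,2,0],"rot":[0,0,2],"fingers":0},{"xyz":[0,1.5,0],"rot":[0,0,0],"fingers":0},{"xyz":[0,0,0],"rot":[0,0,0],"fingers":0},{"xyz":[0,0,0],"rot":[0,0,0],"fingers":0},{"xyz":[0,0,0],"rot":[0,0,0],"fingers":0}]'
python3 rc.py
```

```text
time: 17.92
tool_pos: [590.9, -237.0, 42.3]
tcp_rot: [-3.13, 0.274, 0.0]
contact_force: [-0.1, 0.3, -0.1]
finger_gap: -0.1
grip_force: 0.0
race 57.144228751954316 -31.732573194221764 r 65.36374439383292 ang -29.043707476914253 ydir in race -119.71150473761541 [-0.1  0.3 -0.1]
scene [(np.int64(81), np.float64(-48.0)), (np.int64(77), np.float64(-46.0)), (np.int64(69), np.float64(-44.0)), (np.int64(61), np.float64(-50.0))]
top [(np.int64(0), np.float64(90.0)), (np.int64(0), np.float64(88.0)), (np.int64(0), np.float64(86.0)), (np.int64(0), np.float64(84.0))]
```

```bash
cat > bp.py <<'E'
from h import *
a=np.radians(19.7);P=cloud(cam('scene')).reshape(-1,3);e=P[:,:2]-[526.36,-226.4];X=e@[np.cos(a),np.sin(a)];Y=e@[-np.sin(a),np.cos(a)]
b=[]
for k in np.arange(8,44,1.):
  for l in(-2,0,2):
    for z in(21,24):
      c=(69-.5*k+.866*l,-40-.866*k-.5*l,z);D=np.sqrt((X-c[0])**2+(Y-c[1])**2+(P[:,2]-z)**2);b.append((((abs(D-16)<1.5)&(P[:,2]>z-6)).sum(),k,l,z))
print([tuple(map(float,q)) for q in sorted(b)[::-1][:6]]);print(telemetry.sense()['contact_force'].round(1))
E
python3 bp.py
python3 -m handwheel '[{"xyz":[0,2,0],"rot":[0,0,0],"fingers":0},{"xyz":[0,2,0],"rot":[0,0,0],"fingers":0},{"xyz":[0,1,0],"rot":[0,0,0],"fingers":0},{"xyz":[0,0,0],"rot":[0,0,0],"fingers":0},{"xyz":[0,0,0],"rot":[0,0,0],"fingers":0},{"xyz":[0,0,0],"rot":[0,0,0],"fingers":0},{"xyz":[0,0,0],"rot":[0,0,0],"fingers":0},{"xyz":[0,0,0],"rot":[0,0,0],"fingers":0},{"xyz":[0,0,0],"rot":[0,0,0],"fingers":0},{"xyz":[0,0,0],"rot":[0,0,0],"fingers":0}]'
python3 bp.py
```

```text
[(69.0, 16.0, 2.0, 24.0), (67.0, 17.0, 2.0, 24.0), (66.0, 15.0, 2.0, 24.0), (64.0, 16.0, 0.0, 24.0), (64.0, 15.0, 0.0, 24.0), (61.0, 14.0, 2.0, 24.0)]
[ 0.1 -1.3  0.1]
time: 18.9
tool_pos: [590.0, -242.2, 42.3]
tcp_rot: [3.129, -0.278, 0.0]
contact_force: [0.3, 0.6, -0.1]
finger_gap: -0.1
grip_force: 0.0
[(146.0, 34.0, -2.0, 21.0), (140.0, 35.0, -2.0, 21.0), (134.0, 33.0, -2.0, 21.0), (129.0, 34.0, 0.0, 21.0), (127.0, 34.0, -2.0, 24.0), (126.0, 35.0, 0.0, 21.0)]
[ 0.5 -0.3 -0.4]
```

The ball has dropped into the pocket (fit: k≈34 mm, centre height 21). Next I raise, turn 90° so the jaws close across the way in, and open.

```bash
python3 -m handwheel '[{"xyz":[0,-1,0],"rot":[0,0,0],"fingers":0},{"xyz":[0,-1,-10],"rot":[0,0,0],"fingers":0},{"xyz":[0,0,-20],"rot":[0,0,0],"fingers":0},{"xyz":[0,0,-20],"rot":[0,0,0],"fingers":0},{"xyz":[0,0,-20],"rot":[0,0,-6.9],"fingers":55},{"xyz":[0,0,0],"rot":[0,0,-6.9],"fingers":55},{"xyz":[0,0,0],"rot":[0,0,-6.9],"fingers":55},{"xyz":[0,0,0],"rot":[0,0,-6.9],"fingers":55},{"xyz":[0,0,0],"rot":[0,0,-6.9],"fingers":55},{"xyz":[0,0,0],"rot":[0,0,-6.9],"fingers":55}]'
python3 -m handwheel '[{"xyz":[0,0,0],"rot":[0,0,-6.9],"fingers":55},{"xyz":[0,0,0],"rot":[0,0,-6.9],"fingers":55},{"xyz":[0,0,0],"rot":[0,0,-6.9],"fingers":55},{"xyz":[0,0,0],"rot":[0,0,-6.9],"fingers":55},{"xyz":[0,0,0],"rot":[0,0,-6.9],"fingers":55},{"xyz":[0,0,0],"rot":[0,0,-6.9],"fingers":55},{"xyz":[0,0,0],"rot":[0,0,-6.9],"fingers":55},{"xyz":[0,0,0],"rot":[0,0,0],"fingers":55},{"xyz":[0,0,0],"rot":[0,0,0],"fingers":55},{"xyz":[0,0,0],"rot":[0,0,0],"fingers":55}]'
python3 bp.py;python3 - <<'E'
from h import *
delta([599.2,-272.6,70],-10.3)
E
```

```text
time: 19.78
tool_pos: [590.5, -240.1, 113.2]
tcp_rot: [3.022, 0.855, 0.001]
contact_force: [-0.3, 0.2, 0.3]
finger_gap: 55.0
grip_force: 0.0
time: 20.62
tool_pos: [590.5, -240.2, 112.7]
tcp_rot: [2.418, 2.005, 0.0]
contact_force: [0.3, -0.9, -0.0]
finger_gap: 54.9
grip_force: 0.0
[(169.0, 34.0, -2.0, 21.0), (156.0, 33.0, -2.0, 21.0), (145.0, 35.0, -2.0, 21.0), (134.0, 32.0, -2.0, 21.0), (133.0, 33.0, -2.0, 24.0), (131.0, 33.0, 0.0, 24.0)]
[-0.8 -0.7 -0.3]
pos [ 590.4 -240.2  112.6] zaxis [ 0. -0. -1.] ydir -10.6 j6 -0.27 t 20.67 F [-0.8 -0.7 -0.3] gap 55.4
turn rz -0.3 shift now [-30.2  14.6  42.6] shift after turn [-30.3  14.4  42.6]
```

```bash
python3 -m handwheel '[{"xyz":[-10.2,4.5,0],"rot":[0,0,0],"fingers":55},{"xyz":[-10.2,4.5,0],"rot":[0,0,0],"fingers":55},{"xyz":[-10.2,4.5,0],"rot":[0,0,0],"fingers":55},{"xyz":[0,0,20],"rot":[0,0,0],"fingers":55},{"xyz":[0,0,20],"rot":[0,0,0],"fingers":55},{"xyz":[0,0,20],"rot":[0,0,0],"fingers":55},{"xyz":[0,0,10],"rot":[0,0,0],"fingers":55},{"xyz":[0,0,10],"rot":[0,0,0],"fingers":55},{"xyz":[0,0,0],"rot":[0,0,0],"fingers":55},{"xyz":[0,0,0],"rot":[0,0,0],"fingers":55}]' 25
python3 bp.py
python3 -m handwheel '[{"xyz":[0,0,0],"rot":[0,0,0],"fingers":25},{"xyz":[0,0,0],"rot":[0,0,0],"fingers":25},{"xyz":[0,0,0],"rot":[0,0,0],"fingers":25},{"xyz":[0,0,0],"rot":[0,0,0],"fingers":25},{"xyz":[0,0,0],"rot":[0,0,0],"fingers":25},{"xyz":[0,0,0],"rot":[0,0,0],"fingers":25},{"xyz":[0,0,0],"rot":[0,0,0],"fingers":25},{"xyz":[0,0,0],"rot":[0,0,0],"fingers":25},{"xyz":[0,0,0],"rot":[0,0,0],"fingers":25},{"xyz":[0,0,0],"rot":[0,0,0],"fingers":25}]' 25
```

```text
time: 21.5
tool_pos: [598.3, -273.1, 32.5]
tcp_rot: [2.415, 2.01, 0.0]
contact_force: [-0.1, 0.0, 0.8]
finger_gap: 55.3
grip_force: 0.0
[(108.0, 34.0, -2.0, 21.0), (99.0, 35.0, -2.0, 21.0), (98.0, 33.0, -2.0, 21.0), (95.0, 35.0, 0.0, 21.0), (94.0, 33.0, -2.0, 24.0), (92.0, 32.0, -2.0, 24.0)]
[0.1 0.4 0.5]
time: 22.38
tool_pos: [598.6, -273.0, 33.3]
tcp_rot: [2.413, 2.009, 0.001]
contact_force: [0.1, 0.5, 5.9]
finger_gap: 30.1
grip_force: 24.5
```

Gap 30 mm at 24 N: the pads probably give a little on the 32 mm ball. Test lift.

```bash
python3 -m handwheel '[{"xyz":[0,0,0],"rot":[0,0,0],"fingers":20},{"xyz":[0,0,0],"rot":[0,0,0],"fingers":20},{"xyz":[0,0,-2],"rot":[0,0,0],"fingers":20},{"xyz":[0,0,-3],"rot":[0,0,0],"fingers":20},{"xyz":[0,0,-5],"rot":[0,0,0],"fingers":20},{"xyz":[0,0,-5],"rot":[0,0,0],"fingers":20},{"xyz":[0,0,0],"rot":[0,0,0],"fingers":20},{"xyz":[0,0,0],"rot":[0,0,0],"fingers":20},{"xyz":[0,0,0],"rot":[0,0,0],"fingers":20},{"xyz":[0,0,0],"rot":[0,0,0],"fingers":20}]' 35
python3 - <<'E'
from h import *
P=cloud(cam('scene')).reshape(-1,3);s=telemetry.sense();print(s['contact_force'].round(2),s['finger_gap'])
b=[]
for x in range(590,608,1):
 for y in range(-282,-262,2):
  for z in range(19,42,2):
    D=np.linalg.norm(P-[x,y,z],axis=1);b.append((((abs(D-16)<1.2)&(P[:,2]>12)).sum(),x,y,z))
print([tuple(map(int,q)) for q in sorted(b)[::-1][:6]])
E
```

```text
time: 23.22
tool_pos: [598.0, -272.7, 47.0]
tcp_rot: [-2.414, -2.01, 0.0]
contact_force: [-0.0, -0.8, -1.5]
finger_gap: 29.9
grip_force: 34.6
[ 0.47 -0.45 -1.4 ] 29.678550541630674
[(81, 599, -274, 37), (79, 600, -274, 37), (79, 599, -274, 35), (75, 600, -274, 35), (75, 598, -274, 37), (74, 601, -276, 35)]
```

Ball lifted (weight shows ~1.4 N), centre about 12 mm below the TCP. Raise and carry over.

```bash
python3 -m handwheel '[{"xyz":[0,0,-10],"rot":[0,0,0],"fingers":20},{"xyz":[0,0,-20],"rot":[0,0,0],"fingers":20},{"xyz":[0,0,-25],"rot":[0,0,0],"fingers":20},{"xyz":[0,0,-25],"rot":[0,0,0],"fingers":20},{"xyz":[0,0,-20],"rot":[0,0,0],"fingers":20},{"xyz":[10,-2.5,0],"rot":[0,0,0],"fingers":20},{"xyz":[20,-5,0],"rot":[0,0,0],"fingers":20},{"xyz":[30,-7.5,0],"rot":[0,0,0],"fingers":20},{"xyz":[30,-7.5,0],"rot":[0,0,0],"fingers":20},{"xyz":[30,-7.5,0],"rot":[0,0,0],"fingers":20}]'
python3 -m handwheel '[{"xyz":[30,-7.5,0],"rot":[0,0,0],"fingers":20},{"xyz":[30,-7.5,0],"rot":[0,0,0],"fingers":20},{"xyz":[30,-7.5,0],"rot":[0,0,0],"fingers":20},{"xyz":[30,-7.5,0],"rot":[0,0,0],"fingers":20},{"xyz":[30,-7.5,0],"rot":[0,0,0],"fingers":20},{"xyz":[30,-7.5,0],"rot":[0,0,0],"fingers":20},{"xyz":[30,-7.5,0],"rot":[0,0,0],"fingers":20},{"xyz":[30,-7.5,0],"rot":[0,0,0],"fingers":20},{"xyz":[30,-7.5,0],"rot":[0,0,0],"fingers":20},{"xyz":[30,-7.5,0],"rot":[0,0,0],"fingers":20}]'
python3 -m handwheel '[{"xyz":[25,-6,0],"rot":[0,0,0],"fingers":20},{"xyz":[15,-4,0],"rot":[0,0,0],"fingers":20},{"xyz":[5,-2,0],"rot":[0,0,0],"fingers":20},{"xyz":[0,0,0],"rot":[0,0,0],"fingers":20},{"xyz":[0,0,0],"rot":[0,0,0],"fingers":20},{"xyz":[0,0,0],"rot":[0,0,0],"fingers":20},{"xyz":[0,0,0],"rot":[0,0,0],"fingers":20},{"xyz":[0,0,0],"rot":[0,0,0],"fingers":20},{"xyz":[0,0,0],"rot":[0,0,0],"fingers":20},{"xyz":[0,0,0],"rot":[0,0,0],"fingers":20}]'
python3 - <<'E'
from h import *
delta([567.7,221.3,78])
P=cloud(cam('scene')).reshape(-1,3);s=telemetry.sense();t=s['tool_pos'];b=[]
for x in range(-6,7):
 for y in range(-6,7,2):
  for z in range(-18,-6,2):
    D=np.linalg.norm(P-t-[x,y,z],axis=1);b.append(((abs(D-16)<1.2).sum(),x,y,z))
print([tuple(map(int,q)) for q in sorted(b)[::-1][:6]])
E
```

```text
time: 24.1
tool_pos: [589.6, -147.6, 146.8]
tcp_rot: [-2.414, -2.009, 0.001]
contact_force: [0.5, 0.6, -1.6]
finger_gap: 29.8
grip_force: 34.8
time: 24.93
tool_pos: [570.0, 161.2, 146.9]
tcp_rot: [-2.414, -2.01, 0.001]
contact_force: [0.3, -0.7, -1.3]
finger_gap: 29.8
grip_force: 34.8
time: 25.77
tool_pos: [567.4, 205.4, 147.3]
tcp_rot: [-2.415, -2.009, 0.0]
contact_force: [0.5, 0.5, -1.6]
finger_gap: 29.9
grip_force: 34.8
pos [567.4 205.4 147.3] zaxis [-0. -0. -1.] ydir -10.5 j6 0.45 t 25.77 F [ 0.5  0.5 -1.6] gap 29.9
turn rz 0 shift now [15.7 -2.6 69.3] shift after turn [15.7 -2.6 69.3]
[(79, 1, -2, -12), (79, 0, -2, -12), (71, -1, -2, -12), (70, 3, -2, -12), (70, 3, -4, -12), (70, 2, -2, -12)]
```

```bash
python3 -m handwheel '[{"xyz":[8,-1.2,0],"rot":[0,0,0],"fingers":20},{"xyz":[8,-1.2,0],"rot":[0,0,0],"fingers":20},{"xyz":[0,0,15],"rot":[0,0,0],"fingers":20},{"xyz":[0,0,20],"rot":[0,0,0],"fingers":20},{"xyz":[0,0,15],"rot":[0,0,0],"fingers":20},{"xyz":[0,0,10],"rot":[0,0,0],"fingers":20},{"xyz":[0,0,6],"rot":[0,0,0],"fingers":20},{"xyz":[0,0,2],"rot":[0,0,0],"fingers":20},{"xyz":[0,0,0],"rot":[0,0,0],"fingers":20},{"xyz":[0,0,0],"rot":[0,0,0],"fingers":20}]'
python3 -c "
from h import *
delta([568,221.5,77])"
```

```text
time: 26.65
tool_pos: [568.3, 222.2, 80.0]
tcp_rot: [2.414, 2.01, 0.002]
contact_force: [-0.4, 0.6, -0.5]
finger_gap: 29.9
grip_force: 34.8
pos [568.3 222.2  80. ] zaxis [ 0.001  0.    -1.   ] ydir -10.4 j6 0.48 t 26.65 F [-0.4  0.6 -0.5] gap 29.9
turn rz 0 shift now [-0.7 -0.2  3. ] shift after turn [-0.7 -0.2  3. ]
```

```bash
python3 -m handwheel '[{"xyz":[-0.5,0,1],"rot":[0,0,0],"fingers":20},{"xyz":[0,0,0.5],"rot":[0,0,0],"fingers":20},{"xyz":[0,0,0],"rot":[0,0,0],"fingers":20},{"xyz":[0,0,0],"rot":[0,0,0],"fingers":20},{"xyz":[0,0,0],"rot":[0,0,0],"fingers":20},{"xyz":[0,0,0],"rot":[0,0,0],"fingers":20},{"xyz":[0,0,0],"rot":[0,0,0],"fingers":20},{"xyz":[0,0,0],"rot":[0,0,0],"fingers":20},{"xyz":[0,0,0],"rot":[0,0,0],"fingers":20},{"xyz":[0,0,0],"rot":[0,0,0],"fingers":20}]'
python3 -m handwheel '[{"xyz":[0,0,1],"rot":[0,0,0],"fingers":20},{"xyz":[0,0,0.5],"rot":[0,0,0],"fingers":20},{"xyz":[0,0,0],"rot":[0,0,0],"fingers":20},{"xyz":[0,0,0],"rot":[0,0,0],"fingers":20},{"xyz":[0,0,0],"rot":[0,0,0],"fingers":20},{"xyz":[0,0,0],"rot":[0,0,0],"fingers":20},{"xyz":[0,0,0],"rot":[0,0,0],"fingers":20},{"xyz":[0,0,0],"rot":[0,0,0],"fingers":20},{"xyz":[0,0,0],"rot":[0,0,0],"fingers":20},{"xyz":[0,0,0],"rot":[0,0,0],"fingers":20}]'
```

```text
time: 27.48
tool_pos: [567.8, 221.4, 77.8]
tcp_rot: [2.414, 2.01, 0.0]
contact_force: [0.4, 0.4, -1.1]
finger_gap: 29.9
grip_force: 34.8
time: 28.32
tool_pos: [568.2, 221.6, 76.7]
tcp_rot: [2.414, 2.01, 0.002]
contact_force: [0.9, 0.7, 5.7]
finger_gap: 29.7
grip_force: 35.2
```

Contact comes exactly at the seated height. Release, then withdraw upward.

```bash
python3 -m handwheel '[{"xyz":[0,0,-0.3],"rot":[0,0,0],"fingers":20},{"xyz":[0,0,0],"rot":[0,0,0],"fingers":31},{"xyz":[0,0,0],"rot":[0,0,0],"fingers":33},{"xyz":[0,0,0],"rot":[0,0,0],"fingers":36},{"xyz":[0,0,0],"rot":[0,0,0],"fingers":40},{"xyz":[0,0,0],"rot":[0,0,0],"fingers":45},{"xyz":[0,0,0],"rot":[0,0,0],"fingers":50},{"xyz":[0,0,0],"rot":[0,0,0],"fingers":55},{"xyz":[0,0,0],"rot":[0,0,0],"fingers":55},{"xyz":[0,0,0],"rot":[0,0,0],"fingers":55}]' 20
python3 -m handwheel '[{"xyz":[0,0,-3],"rot":[0,0,0],"fingers":55},{"xyz":[0,0,-10],"rot":[0,0,0],"fingers":55},{"xyz":[0,0,-20],"rot":[0,0,0],"fingers":55},{"xyz":[0,0,-25],"rot":[0,0,0],"fingers":55},{"xyz":[0,0,-25],"rot":[0,0,0],"fingers":55},{"xyz":[-20,0,-10],"rot":[0,0,0],"fingers":55},{"xyz":[-30,0,0],"rot":[0,0,0],"fingers":55},{"xyz":[-40,0,0],"rot":[0,0,0],"fingers":55},{"xyz":[-40,0,0],"rot":[0,0,0],"fingers":55},{"xyz":[-40,0,0],"rot":[0,0,0],"fingers":55}]'
python3 -m handwheel '[{"xyz":[-40,0,0],"rot":[0,0,0],"fingers":55},{"xyz":[-30,0,0],"rot":[0,0,0],"fingers":55},{"xyz":[0,0,0],"rot":[0,0,0],"fingers":55},{"xyz":[0,0,0],"rot":[0,0,0],"fingers":55},{"xyz":[0,0,0],"rot":[0,0,0],"fingers":55},{"xyz":[0,0,0],"rot":[0,0,0],"fingers":55},{"xyz":[0,0,0],"rot":[0,0,0],"fingers":55},{"xyz":[0,0,0],"rot":[0,0,0],"fingers":55},{"xyz":[0,0,0],"rot":[0,0,0],"fingers":55},{"xyz":[0,0,0],"rot":[0,0,0],"fingers":55}]'
python3 - <<'E'
from h import *
c=cam('top');s=cam('scene')
P=cloud(s).reshape(-1,3);b=[]
for x in range(560,576):
 for y in range(212,230,2):
  for z in range(58,72,2):
    D=np.linalg.norm(P-[x,y,z],axis=1);b.append((((abs(D-16)<1.2)&(P[:,2]>57)).sum(),x,y,z))
print([tuple(map(int,q)) for q in sorted(b)[::-1][:4]])
cv2.imwrite('pics/fin.png',np.hstack([cv2.resize(c['pixels'][150:350,170:490,::-1],(400,250)),cv2.resize(s['pixels'][150:400,100:500,::-1],(400,250))]))
E
```

```text
time: 29.15
tool_pos: [567.8, 221.4, 76.6]
tcp_rot: [-2.414, -2.01, 0.0]
contact_force: [0.1, -0.5, 0.8]
finger_gap: 55.1
grip_force: 0.0
time: 29.98
tool_pos: [536.5, 52.9, 170.7]
tcp_rot: [2.413, 2.011, 0.001]
contact_force: [0.4, -0.0, -0.7]
finger_gap: 54.9
grip_force: 0.0
time: 30.82
tool_pos: [524.3, -14.2, 169.6]
tcp_rot: [-2.414, -2.011, 0.0]
contact_force: [0.2, -0.0, -0.2]
finger_gap: 55.3
grip_force: 0.0
[(73, 570, 220, 66), (72, 569, 220, 64), (70, 569, 220, 66), (68, 568, 220, 66)]
```

View pics/fin.png

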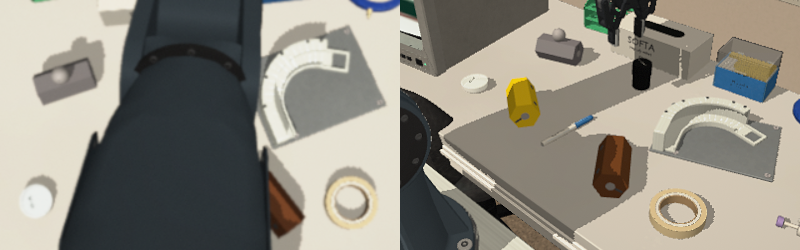

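The picture shows the ball sitting on the holder (left crop ~(60,73), right crop ~(561,39)). Its fitted centre is (569,220,65), the seated height. The dish, marker, can and tape are where they were, and the robot is clear.

```bash
python3 -c "
from h import *
print(workorder.job_done())"
```

```text
the job is handed in; nothing more can be done
None
```

The job is handed in: the holder was rolled over twice so its seat is on top, the ball was pushed to the pocket, lifted out and set in the seat bore, and the arm is clear at about 31 s; the tape, marker, can and dish looked unmoved in the last picture.

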